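Gauge roller spindles and load the magazine

TASK

Check the pastry-roller spindles lying in a row on the mat, one after another from the robot's left to its right: run one end of each through the row of rings of the gauge, largest ring first, as far as it will go until a ring stops it, and pause there a moment. Lay the spindles that the middle ring stops in the low steel tray; push those that go on to the smallest ring level down into the spring magazine, past its two catches until they latch and stay down, one on top of another. Leave the ramekin and the salt shaker where they are.

Things in the scene. Friction and masses are not known exactly. Their poses are not given: they have to be found in the camera images.
- spindle_1_mid (a point): roller spindle: round steel rod 180 mm long, with a white square hub (40 x 40 mm, 36 mm along the rod) round its middle, lying on the hub. Rod 30 or 22 mm thick (the gauge tells which), ends tapered over 6 mm to 22 or 14 mm. Point: centre of hub and rod, 20 mm above what the hub lies on; x along the rod, both ends alike; 0.12 kg; may be absent; starts in the leftmost (largest y) of the row on the mat.
- spindle_2_mid (a point): roller spindle: round steel rod 180 mm long, with a white square hub (40 x 40 mm, 36 mm along the rod) round its middle, lying on the hub. Rod 30 or 22 mm thick (the gauge tells which), ends tapered over 6 mm to 22 or 14 mm. Point: centre of hub and rod, 20 mm above what the hub lies on; x along the rod, both ends alike; 0.12 kg; may be absent; starts in the second place from the left on the mat.
- spindle_3_mid (a point): roller spindle: round steel rod 180 mm long, with a white square hub (40 x 40 mm, 36 mm along the rod) round its middle, lying on the hub. Rod 30 or 22 mm thick (the gauge tells which), ends tapered over 6 mm to 22 or 14 mm. Point: centre of hub and rod, 20 mm above what the hub lies on; x along the rod, both ends alike; 0.12 kg; may be absent; starts in the third place from the left on the mat.
- spindle_4_mid (a point): roller spindle: round steel rod 180 mm long, with a white square hub (40 x 40 mm, 36 mm along the rod) round its middle, lying on the hub. Rod 30 or 22 mm thick (the gauge tells which), ends tapered over 6 mm to 22 or 14 mm. Point: centre of hub and rod, 20 mm above what the hub lies on; x along the rod, both ends alike; 0.12 kg; may be absent; starts in the rightmost place on the mat.
- gauge_mouth (a point): ring gauge, fixed: three coaxial steel rings (outer diameter 50 mm, 7 mm thick) in a row on a 90 x 70 mm base, axis level, 75 mm above the table. Point: centre of the front face of the first, largest ring (bore 34 mm); x points along the axis into the gauge, the way a spindle goes in.
- ring_mid (a point): centre of the front face of the gauge's middle ring, bore 26 mm, 22 mm behind the first. It stops a 30 mm rod; the spindle's centre is then 65 mm short of the first ring's front face (gauge_mouth).
- ring_small (a point): centre of the front face of the gauge's smallest ring, bore 18 mm, 44 mm behind the first. It stops a 22 mm rod; the spindle's centre is then 43 mm short of the first ring's front face (gauge_mouth).
- magazine_latched (a point): the spring magazine, fixed, 250 x 70 mm: at each end an upright slot, open at the top, for one end of a level 22 mm rod; open on both sides in the middle for fingers. x along the rods, z up. Point: where the centre of the topmost latched spindle rests, 90 mm above the table, mid-magazine. Pressing down to 4 mm below it lets the catches snap over the rod.
- magazine_rim (a point): middle of the magazine at the height of its rim, 150 mm above the table. The slots are 26 mm wide, flared over the top 22 mm, 22 mm long and centred 77 mm either side of this point along x; the end walls stand 94 mm from it. A 30 mm rod does not fit.
- carrier (a joint): how far (m) the magazine's sprung white carrier (50 x 34 mm, under the hubs) is pressed down, 0 to 0.066. Its top is 82 mm above the table at 0. It pushes up with 6 N, rising by 1.3 N per cm; hubs stack on it 40 mm apart.
- catch_far (a joint): how far (m) the sprung catch at the magazine's +x end is pushed outward, 0 (over the rod) to 0.022. Its sloping top gives way to a rod pressed down (10 to 20 N in all, with the carrier); at 0 it reaches 14 mm over the rod's end, lower face 101 mm above the table.
- catch_near (a joint): the same for the catch at the magazine's -x end.
- tray: low open steel tray, loose, 240 (x) x 250 (y) mm, rim 16 mm high, walls and floor 3 mm; origin at the centre of its underside. Room for two spindles side by side.
- mat: thin grey mat, fixed, 260 (x) x 380 (y) x 2 mm, on which the spindles wait in places 88 mm apart along its y; origin at the centre of its underside.
- ramekin: white ramekin with dark sauce, 109 mm across, 48 high, bystander; origin under its centre.
- salt_shaker: salt shaker, 44 mm across, 90 high, bystander; origin under its centre.

How it is judged (in metres and radians):
On the way, in this order (a step that is already met when the one before it is completed fails the run):
1. spindle_1 has been run into the gauge until a ring stopped it: within 5 mm of its stop, within 6 mm of and 0.12 rad along the rings' axis, for 0.2 s (x of spindle_1_mid in the frame of gauge_mouth between -0.07 and -0.058 m and y of spindle_1_mid in the frame of gauge_mouth between -0.006 and 0.006 m and z of spindle_1_mid in the frame of gauge_mouth between -0.006 and 0.006 m and angle between the x axis of spindle_1_mid and the x axis of gauge_mouth, either way round below 0.12 rad), for 0.2 s.
2. spindle_2 has been run into the gauge until a ring stopped it: within 5 mm of its stop, within 6 mm of and 0.12 rad along the rings' axis, for 0.2 s (x of spindle_2_mid in the frame of gauge_mouth between -0.048 and -0.036 m and y of spindle_2_mid in the frame of gauge_mouth between -0.006 and 0.006 m and z of spindle_2_mid in the frame of gauge_mouth between -0.006 and 0.006 m and angle between the x axis of spindle_2_mid and the x axis of gauge_mouth, either way round below 0.12 rad), for 0.2 s.
3. spindle_3 has been run into the gauge until a ring stopped it: within 5 mm of its stop, within 6 mm of and 0.12 rad along the rings' axis, for 0.2 s (x of spindle_3_mid in the frame of gauge_mouth between -0.07 and -0.058 m and y of spindle_3_mid in the frame of gauge_mouth between -0.006 and 0.006 m and z of spindle_3_mid in the frame of gauge_mouth between -0.006 and 0.006 m and angle between the x axis of spindle_3_mid and the x axis of gauge_mouth, either way round below 0.12 rad), for 0.2 s.
4. spindle_4 has been run into the gauge until a ring stopped it: within 5 mm of its stop, within 6 mm of and 0.12 rad along the rings' axis, for 0.2 s (x of spindle_4_mid in the frame of gauge_mouth between -0.048 and -0.036 m and y of spindle_4_mid in the frame of gauge_mouth between -0.006 and 0.006 m and z of spindle_4_mid in the frame of gauge_mouth between -0.006 and 0.006 m and angle between the x axis of spindle_4_mid and the x axis of gauge_mouth, either way round below 0.12 rad), for 0.2 s.
At the end, for the whole second after the job is handed in: thick spindles 1 and 3 lie in the tray (centre within 110 mm of its middle in x and y, 15-30 mm above its underside); thin 2 and 4 are latched in the magazine (at most 4 mm above latched height, 10 mm along, 6 mm across, 0.08 rad); at rest; absent ones skipped (x of spindle_1_mid in the frame of tray between -0.11 and 0.11 m and y of spindle_1_mid in the frame of tray between -0.11 and 0.11 m and z of spindle_1_mid in the frame of tray between 0.015 and 0.03 m and linear speed of each of spindle_1, spindle_2, spindle_3, spindle_4 below 0.02 m/s and x of spindle_2_mid in the frame of magazine_latched between -0.01 and 0.01 m and y of spindle_2_mid in the frame of magazine_latched between -0.006 and 0.006 m and z of each of spindle_2_mid, spindle_4_mid in the frame of magazine_latched below 0.004 m and angle between the x axis of each of spindle_2_mid, spindle_4_mid and the x axis of magazine_latched, either way round below 0.08 rad and x of spindle_3_mid in the frame of tray between -0.11 and 0.11 m and y of spindle_3_mid in the frame of tray between -0.11 and 0.11 m and z of spindle_3_mid in the frame of tray between 0.015 and 0.03 m and x of spindle_4_mid in the frame of magazine_latched between -0.01 and 0.01 m and y of spindle_4_mid in the frame of magazine_latched between -0.006 and 0.006 m); the robot touches nothing.
It fails at once if ramekin is moved more than 4 cm (distance of ramekin from where it was at the start of the episode above 0.04 m).
It fails at once if salt_shaker is moved more than 4 cm (distance of salt_shaker from where it was at the start of the episode above 0.04 m).
Of spindle_1, spindle_2, spindle_3, spindle_4 only 3 to 4 are there at a start; the rules pass over those that are not, and their reading is None.
At some moment in a run one of tray may be knocked a few centimetres aside while the robot is not near it.
Once in a run the grip may slacken for a moment while it holds something.
It also fails if it takes over 210 s, if anything falls off the work surface, if the arm or the gripper's body presses on something with over 40 N, if the wrist force passes 120 N, or if a joint passes its speed limit or range.

ROBOT

A 6-joint arm with a two-finger parallel gripper is mounted at the origin on a cart in front of the work surface, level with it; the furniture and walls round the work are solid. World frame = base frame: x ahead of the robot, y to its left, z up, the work surface at z = 0. Lengths are in mm, angles in degrees, forces in N, time in s.
With the tool pointing down it reaches from about 300 to 875 mm from the base axis. Payload 6.4 kg.
Tool frame: the origin (TCP) lies on the centre line of the jaws, within the pads' length; the fingertips stand 8 mm ahead of it and the grasp point (between the pads) lies 11 mm behind it; z points along the fingers, y is the line along which they close (so a half turn about z gives the same grasp; the last joint's range is limited). The gripper opens to 88 mm and grips with 3 to 60 N. Pads are 18 mm wide; open, the fingers measure 123 mm over their backs; the gripper's body (75 mm by 187 mm) begins 45 mm behind the grasp point.
Start: joints at [-77.538, 10.359, 92.074, -0, 77.567, -11.82], TCP at [236.473, -524.139, 246.714] pointing down, gripper open.
Joint ranges: [-171.53, 171.53], [-51.25, 118.39], [17.06, 147.69], [-65.23, 245.23], [0, 150.52], [-178.68, 178.68]. Speed limits (degrees/s): [147.25, 147.25, 172.46, 180, 180, 180].

INTERFACE

Orientations are given as a 3x3 rotation matrix whose columns are the frame's x, y, z axes.
In Python, from workcell import get_obs, capture, hand_in gives the robot as it stands.
- The arm moves only by the tool play_rows, never from a script. Its argument "motion" is a list that holds one entry, the list of rows, each a list of 7 numbers: the turn, a rotation vector about the world's x, y, z in units of 360 degrees (1.0 is 360 degrees), then the shift along the world's x, y, z in units of 0.08 m (1.0 is 0.08 m), then the opening, from 0 (shut) to 1 (fully open). In form: [[[ax, ay, az, tx, ty, tz, grip], ...]]. A call has 1 to 5 rows; each row shifts and turns the commanded pose from where the row before left it; what a row does not reach is not made up. A row lasts 1/8 s, in which the tool goes at most 62.5 mm and 10.7 degrees, less where a joint would pass 70% of its speed; a pose out of reach is approached as far as the arm can. A call with a number of a shift or a turn outside -1 to 1 is refused whole. A call with a gripper value outside its range is refused whole. The fingers move at their own pace and stop on an object; "grip_force" is the grip in N (left out, the last holds). Time passes only in rows, so rows that do not move let the fingers close. It gives the time, the measured TCP pose, the force, the opening and the grip force at its end, in the units of the state.
- get_obs(): the state, without advancing time (a new reading comes with each control period).
- capture(name): name is "side" or "top"; returns a dict with "img" (384x512x3 uint8, red, green, blue), "intrinsics" (3x3 intrinsics, pixels), "extrinsics" (4x4, takes a point from world to camera coordinates). Camera axes: x right, y down, z forward; pixel columns grow to the right and rows downward; lengths in mm; the calibration is good to about 2 mm. A picture is of the moment at which its call begins. There is no depth.
- hand_in(): hands the job in; it is judged then, once.
The state is a dict: "time": time; "joint_positions": joint angles; "joint_vel": joint speeds; "effort": joint torques, N m; "position": TCP position; "eef_rot": TCP orientation; "ft_force": force on the tool from outside, world axes, zero at the start; "wrist_torque": the same for the moment, N m; "finger_gap": opening from 0.0 (shut) to 1.0 (fully open); "grasp_force": force on a finger pad.
Only numpy, scipy, OpenCV 4.12 (cv2) and the standard library are available. Lean on these libraries where they do the work, as an engineer would, in place of code of your own. Each camera call takes 0.05 s, during which the arm holds its last target. There are 200 camera calls.

## Working session

There is one attempt and no reset: what is moved stays moved. The work goes in short steps, Python scripts to look and compute and a tool call to move; the robot and the scene stay as the last step left them, time stands still between calls to the robot, and variables do not carry over. Pictures are saved under pics/ and viewed, at most 14 in all, crops included, and the job is handed in when it is done.

Besides the shell and the picture viewer there is one more tool, called after "Request:" as name(argument=value, ...), one argument or row to a line, values as JSON. play_rows: Moves the arm, as the interface text tells. Shifts and turns lie within -1 to 1; 1 stands for 0.08 m of shift or 360 degrees of turn. Its arguments: {"type":"object","properties":{"motion":{"type":"array","items":{"type":"array","items":{"type":"array","items":{"type":"number","minimum":-1,"maximum":1}}}},"grip_force":{"type":"number"}},"required":["motion"]}

```bash
mkdir -p pics
cat > h.py <<'E'
import numpy as np, cv2
from workcell import get_obs, capture, hand_in
def snap(n,f):
    c=capture(n); cv2.imwrite('pics/'+f+'.png',c['img'][:,:,::-1]); return c
def ray(c,uv,z):
    K=np.array(c['intrinsics']);E=np.array(c['extrinsics']);R=E[:3,:3];t=E[:3,3]
    o=-R.T@t; d=R.T@np.linalg.inv(K)@np.array([uv[0],uv[1],1.]); return o+d*(z-o[2])/d[2]
def proj(c,p):
    K=np.array(c['intrinsics']);E=np.array(c['extrinsics']);q=K@(E[:3,:3]@np.array(p,float)+E[:3,3]); return q[:2]/q[2]
E
python3 - <<'E'
from h import *
for n in('top','side'):
    c=snap(n,n+'0'); E=np.array(c['extrinsics']); print(n,-E[:3,:3].T@E[:3,3],E[:3,:3].round(3).tolist(),np.array(c['intrinsics'])[0])
o=get_obs(); print(o['position'],np.array(o['eef_rot']).round(3).tolist(),o['time'],o['finger_gap'])
E
```

```text
top [ 523.56520665   25.94959448 1142.22303039] [[-0.009, -1.0, -0.019], [-0.996, 0.011, -0.083], [0.083, 0.018, -0.996]] [349.24355471   0.         255.30145536]
side [108.34283958 974.47566837 597.95317516] [[-0.876, -0.482, 0.006], [-0.207, 0.365, -0.907], [0.435, -0.796, -0.42]] [404.60372733   0.         250.70493836]
[ 236.35452722 -523.67127434  245.93705072] [[0.912, 0.411, -0.0], [0.411, -0.912, 0.001], [0.0, -0.001, -1.0]] 0.1 1.0035170962075226
```

View pics/top0.png

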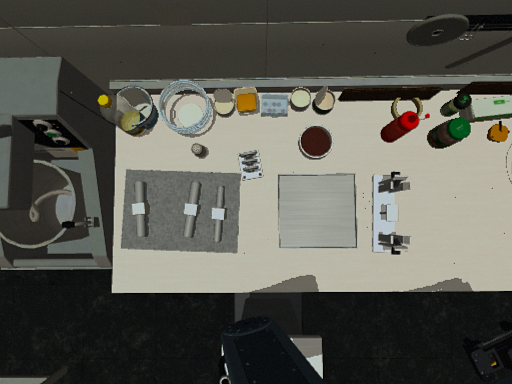

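View pics/side0.png

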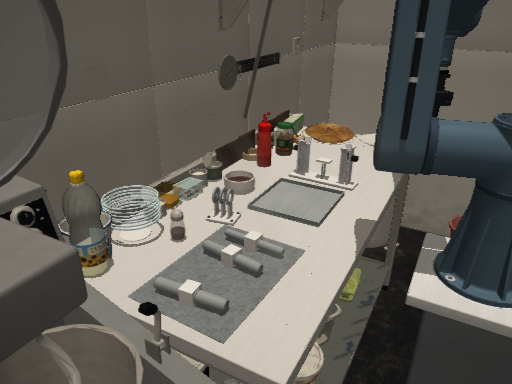

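Run:
```python
from h import *
a=cv2.imread('pics/top0.png'); b=cv2.imread('pics/side0.png')
cv2.imwrite('pics/c1.png',np.vstack([cv2.resize(a[140:260,115:275],(800,600),interpolation=cv2.INTER_CUBIC)]))
x=cv2.resize(a[165:265,365:415],(300,600),interpolation=cv2.INTER_CUBIC); y=cv2.resize(b[180:230,200:250],(500,500),interpolation=cv2.INTER_CUBIC)
y=cv2.copyMakeBorder(y,0,100,0,0,0)
cv2.imwrite('pics/c2.png',np.hstack([x,y]))
```

```text
(no output)
```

View pics/c1.png

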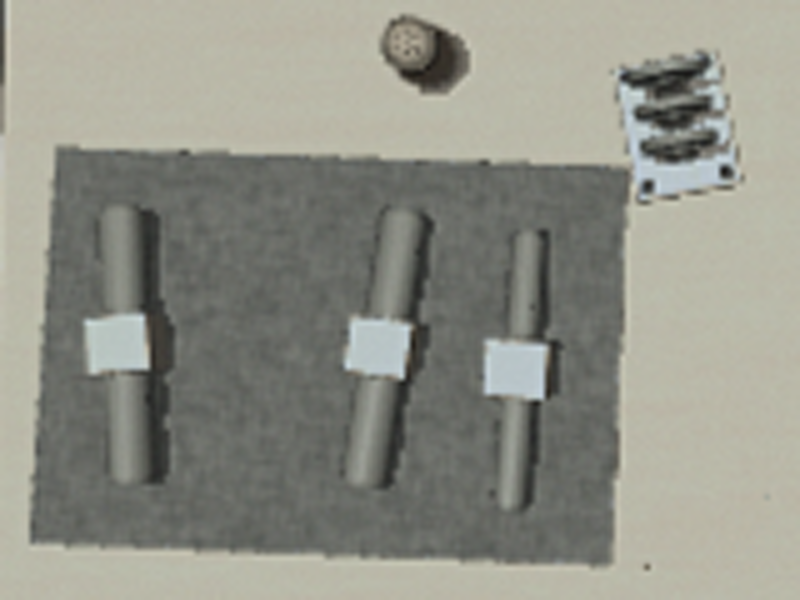

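View pics/c2.png

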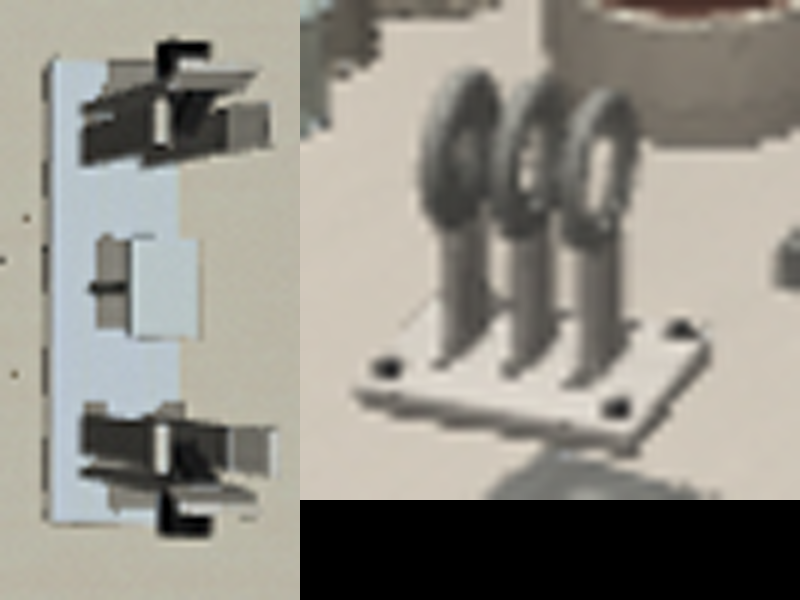

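Run:
```python
from h import *
c=capture('top'); im=c['img']; g=cv2.cvtColor(im,cv2.COLOR_RGB2GRAY)
S=4
def comps(mask,lo,hi):
    n,l,s,ce=cv2.connectedComponentsWithStats(mask.astype(np.uint8)); return [(l==i,ce[i],s[i]) for i in range(1,n) if lo<s[i][4]<hi]
G=cv2.resize(g,None,fx=S,fy=S,interpolation=cv2.INTER_CUBIC)
def up(p): return ((np.array(p)+.5)/S-.5)
m=np.zeros_like(G); m[172*S:250*S,125*S:237*S]=1
for mk,ce,s in comps((G>125)*m,800,20000):
    pts=np.argwhere(mk)[:,::-1].astype(np.float32)
    hub=mk&(G>190); hp=np.argwhere(hub)[:,::-1].astype(np.float32); r=cv2.minAreaRect(hp)
    hc=up(r[0]); w=ray(c,hc,42)
    rod=np.argwhere(mk&(G<185))[:,::-1].astype(np.float32)
    rr=cv2.minAreaRect(rod)
    v=cv2.fitLine(rod,cv2.DIST_L2,0,.01,.01).ravel(); rc=v[2:]; d=v[:2]*np.sign(-v[1])
    # ends at rod ext
    t=(rod-rc)@d; e1=rc+d*t.max(); e0=rc+d*t.min()
    a=ray(c,up(e0),22); b=ray(c,up(e1),22)
    ya=np.degrees(np.arctan2(b[1]-a[1],b[0]-a[0]))
    print('hub',hc.round(2),w.round(1),np.array(r[1])/S,'rodmid',((a+b)/2).round(1),'len',np.linalg.norm(b-a).round(1),'yaw',ya.round(2), 'w',min(rr[1])/S)
# gauge dark rings
sub=G[145*S:185*S,234*S:268*S]
print('gauge gray profile'); 
for mk,ce,s in comps(sub<110,100,20000):
    p=np.argwhere(mk)[:,::-1].astype(np.float32)+[234*S,145*S]; r=cv2.minAreaRect(p.astype(np.float32)); print('dark',up(r[0]).round(2),np.array(r[1])/S,r[2], ray(c,up(r[0]),85).round(1))
# tray
for f in [(279,175),(356,175),(356,247),(279,247)]: print('tray',ray(c,f,8).round(0))
for f in [(316,142)]: print('ram',ray(c,f,48))
print('salt',ray(c,(198,149),90))
for q in [(639,202),(742,184),(711,55),(617,70)]: print('base',ray(c,(115+q[0]/5-.5,140+q[1]/5-.5),6).round(1))
# magazine base corners crop c2 x6: origin 365,165
for q in [(50,60),(50,522)]: print('mag',ray(c,(365+q[0]/6-.5,165+q[1]/6-.5),6).round(1))
for q in [(197,238),(199,339),(130,236),(130,336)]: print('carrier',ray(c,(365+q[0]/6-.5,165+q[1]/6-.5),82).round(1))
```

```text
hub [137.91 208.24] [559.5 417.9  42. ] [10.45261097 11.17811298] rodmid [559.8 423.5  22. ] len 176.8 yaw 2.67 w 13.065117835998535
hub [190.07 208.9 ] [555.7 252.1  42. ] [11.46743298 10.47822952] rodmid [556.2 255.1  22. ] len 177.4 yaw -9.1 w 12.905320167541504
hub [-0.38 -0.38] [1264.3  898.9   42. ] [0. 0.] rodmid [596.3 162.1  22. ] len 65.6 yaw -4.05 w 3.196103811264038
hub [217.51 213.43] [540.7 165.3  42. ] [11.60560703 10.42220879] rodmid [507. 170.  22.] len 108.4 yaw -2.1 w 12.999998092651367
gauge gray profile
dark [248.03 155.67] [ 7.10920906 18.33685684] 78.69007110595703 [715.7  66.1  85. ]
dark [249.41 162.76] [ 5.98202276 15.40823936] 80.72740173339844 [693.7  62.   85. ]
dark [250.46 169.19] [ 5.23481274 15.48873234] 81.52884674072266 [673.9  58.9  85. ]
dark [236.88 178.62] [11.5  6.5] 90.0 [645.3 100.6  85. ]
tray [665. -32.   8.]
tray [ 662. -282.    8.]
tray [ 430. -274.    8.]
tray [432. -28.   8.]
ram [ 763.59883058 -148.43079719   48.        ]
salt [737.3829437  219.03720261  90.        ]
base [650.   88.4   6. ]
base [661.1  20.9   6. ]
base [747.   40.4   6. ]
base [737.7 102.4   6. ]
mag [ 663.  -337.1    6. ]
mag [ 415.1 -327.9    6. ]
carrier [ 562.8 -382.9   82. ]
carrier [ 512.3 -381.7   82. ]
carrier [ 564.2 -349.5   82. ]
carrier [ 514.1 -347.5   82. ]
```

Run:
```python
from h import *
c=capture('side'); t=capture('top')
a=np.radians(10); ax=np.array([np.cos(a),np.sin(a),0]); n=np.array([-np.sin(a),np.cos(a),0]); z=np.array([0,0,1.])
for off in(-3.5,3.5):
    C=np.array([674,58.7,75])+off*ax
    P=np.array([proj(c,C+25*(np.cos(s)*n+np.sin(s)*z)) for s in np.linspace(0,6.28,60)])
    print(off,proj(c,C).round(1),P.min(0).round(1),P.max(0).round(1))
for p in [(562.8,-382.9,82),(512.3,-381.7,82),(564.2,-349.5,82),(514.1,-347.5,82)]: print(proj(c,p).round(1))
im=c['img']; cv2.imwrite('pics/c3.png',cv2.resize(im[125:195,285:365],(800,700))[:600,:,::-1])
```

```text
-3.5 [232.5 197.3] [229.4 188.9] [235.5 205.7]
3.5 [230.3 196.9] [227.2 188.6] [233.4 205.3]
[319.3 156.4]
[332.4 158.9]
[315.7 159.1]
[328.8 161.8]
```

View pics/c3.png

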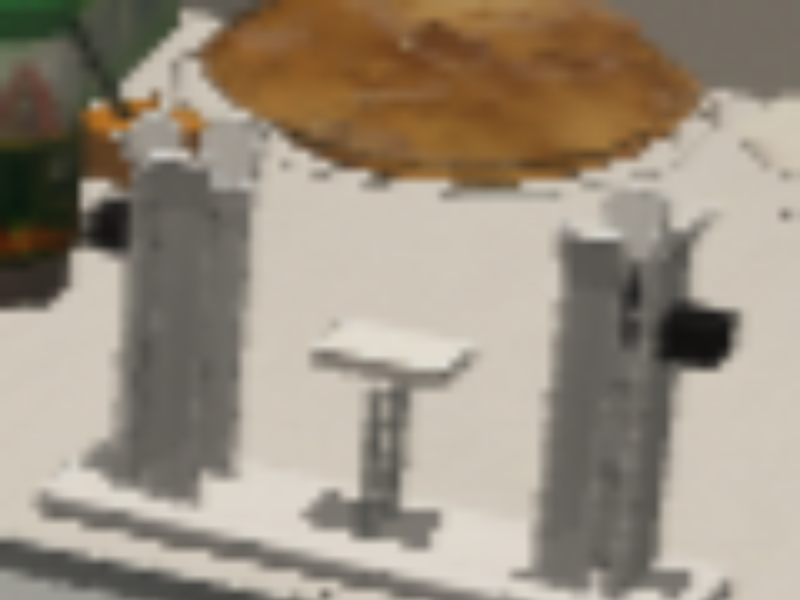

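Run:
```python
from h import *
c=capture('side'); t=capture('top')
def tri(a,b):
    P=[]
    for cc,uv in((t,a),(c,b)):
        p=ray(cc,uv,0);q=ray(cc,uv,500);P.append((p,(q-p)/np.linalg.norm(q-p)))
    (p,d),(q,e)=P; A=np.stack([d,-e],1); s=np.linalg.lstsq(A,q-p,rcond=None)[0]
    return ((p+d*s[0]+q+e*s[1])/2).round(),np.linalg.norm(p+d*s[0]-q-e*s[1]).round()
print(tri((95,222),(150,308)),tri((139.9,209),(190,292)))
for z in(0,100,200): print(ray(t,(108,262),z).round())
a=c['img'][200:384,0:260];b=t['img'][40:275,0:150]
cv2.imwrite('pics/c4.png',np.hstack([cv2.resize(a,(480,600)),cv2.resize(b,(320,600))])[:,:,::-1])
```

```text
(array([532., 545.,  86.]), np.float64(36.0)) (array([559., 418.,  25.]), np.float64(4.0))
[387. 527.   0.]
[399. 483. 100.]
[411. 440. 200.]
```

View pics/c4.png

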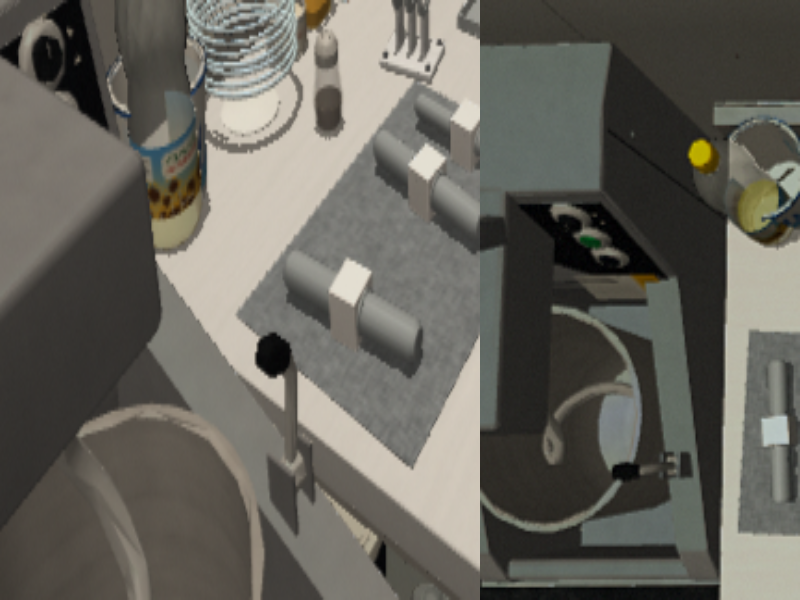

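Request:
play_rows(
  motion=[
    [[0,0,-0.02,0.25,0.74,0,1],[0,0,-0.02,0.25,0.74,0,1],[0,0,-0.02,0.25,0.74,0,1],[0,0,0,0.25,0.74,0,1],[0,0,0,0.25,0.74,0,1]],
  ],
)

```text
time: 0.98
position: [336.8, -226.4, 246.9]
eef_rot: [[0.999, 0.046, 0.001], [0.046, -0.999, -0.001], [0.001, 0.001, -1.0]]
ft_force: [1.1, -0.2, 1.6]
finger_gap: 0.998
grasp_force: 0.0
```

Run:
```python
from h import *
c=capture('side'); t=capture('top')
def tri(a,b):
    P=[]
    for cc,uv in((t,a),(c,b)):
        p=ray(cc,uv,0);q=ray(cc,uv,500);P.append((p,(q-p)/np.linalg.norm(q-p)))
    (p,d),(q,e)=P; A=np.stack([d,-e],1); s=np.linalg.lstsq(A,q-p,rcond=None)[0]
    return ((p+d*s[0]+q+e*s[1])/2).round(),np.linalg.norm(p+d*s[0]-q-e*s[1]).round()
print(tri((69,224),(147,309)),tri((91,221),(157,344)))
```

```text
(array([514., 590., 128.]), np.float64(3.0)) (array([521., 572.,  31.]), np.float64(1.0))
```

Request:
play_rows(
  motion=[
    [[0,0,0,0.25,0.74,0,1],[0,0,0,0.25,0.74,0,1],[0,0,0,0.25,0.74,0,1],[0,0,0,0.25,0.74,0,1],[0,0,0,0.25,0.74,0,1]],
  ],
)

```text
time: 1.7
position: [437.4, 69.2, 247.2]
eef_rot: [[0.999, 0.046, 0.002], [0.046, -0.999, -0.001], [0.002, 0.001, -1.0]]
ft_force: [0.2, -0.7, 0.0]
finger_gap: 1.0
grasp_force: 0.0
```

Request:
play_rows(
  motion=[
    [[0,0,0,0.3,0.78,-0.2,1],[0,0,0,0.3,0.78,-0.2,1],[0,0,0,0.3,0.78,-0.2,1],[0,0,0,0.3,0.78,-0.2,1],[0,0,0,0.03,0.46,-0.2,1]],
  ],
)

```text
time: 2.33
position: [527.8, 333.5, 171.7]
eef_rot: [[0.999, 0.047, 0.001], [0.047, -0.999, 0.0], [0.001, -0.0, -1.0]]
ft_force: [-0.3, -0.0, 0.2]
finger_gap: 0.996
grasp_force: 0.0
```

Request:
play_rows(
  motion=[
    [[0,0,0,0.2,0.53,-0.2,1],[0,0,0,0.2,0.53,-0.2,1],[0,0,0,0,0,-0.6,1],[0,0,0,0,0,-0.6,1],[0,0,0,0,0,0,1]],
  ],
)

```text
time: 2.95
position: [555.2, 414.0, 39.0]
eef_rot: [[0.999, 0.046, -0.009], [0.046, -0.999, -0.005], [-0.009, 0.004, -1.0]]
ft_force: [-0.2, 0.1, 0.4]
finger_gap: 1.001
grasp_force: 0.0
```

Run:
```python
from h import *
o=get_obs();print(o['position']); snap('top','t1')
a=cv2.imread('pics/t1.png');b=snap('side','s1')['img'][:,:,::-1]
cv2.imwrite('pics/c5.png',np.hstack([cv2.resize(a[150:270,90:190],(400,480)),cv2.resize(b[220:340,130:230],(400,480))]))
```

```text
[555.21346611 413.95191534  39.00014245]
```

View pics/c5.png

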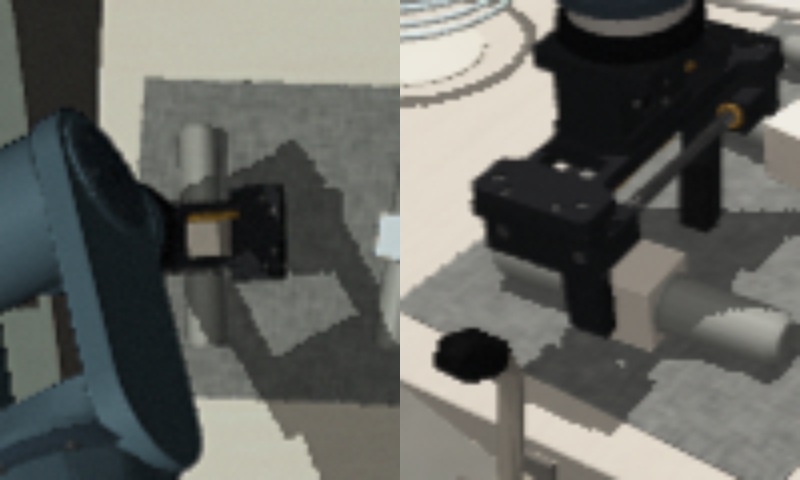

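Request:
play_rows(
  motion=[
    [[0,0,0,0.055,0.055,-0.15,1],[0,0,0,0,0,-0.15,1],[0,0,0,0,0,0,0],[0,0,0,0,0,0,0],[0,0,0,0,0,0,0]],
  ],
  grip_force=40,
)

```text
time: 3.68
position: [562.8, 420.9, 21.0]
eef_rot: [[0.999, 0.047, 0.001], [0.047, -0.999, 0.0], [0.001, -0.0, -1.0]]
ft_force: [-0.4, -0.0, -0.5]
finger_gap: 0.687
grasp_force: 0.0
```

Request:
play_rows(
  motion=[
    [[0,0,0,0,0,0,0],[0,0,0,0,0,0,0]],
  ],
)

```text
time: 3.92
position: [562.6, 420.7, 20.8]
eef_rot: [[0.999, 0.047, 0.0], [0.047, -0.999, -0.0], [0.0, 0.0, -1.0]]
ft_force: [0.8, -0.6, 0.5]
finger_gap: 0.454
grasp_force: 0.2
```

Request:
play_rows(
  motion=[
    [[0,0,0,0,0,0,0.6],[0,0,0,-0.035,0,-0.08,0.6],[0,0,0,0,0,0,0],[0,0,0,0,0,0,0],[0,0,0,0,0,0,0]],
  ],
)

```text
time: 4.55
position: [559.7, 420.8, 14.0]
eef_rot: [[0.999, 0.047, -0.0], [0.047, -0.999, -0.0], [-0.0, 0.0, -1.0]]
ft_force: [0.0, 0.8, -1.2]
finger_gap: 0.448
grasp_force: 40.0
```

Request:
play_rows(
  motion=[
    [[0,0,0,0,0,0,0],[0,0,0,0,0,0,0]],
  ],
)

```text
time: 4.8
position: [559.8, 420.8, 14.2]
eef_rot: [[0.999, 0.047, 0.0], [0.047, -0.999, 0.0], [0.0, -0.0, -1.0]]
ft_force: [-0.2, 0.1, -1.3]
finger_gap: 0.453
grasp_force: 40.0
```

Request:
play_rows(
  motion=[
    [[0,0,0,0,0,0.7,0],[0,0,0,0,-0.3,0.5,0],[0,0,0.01,-0.03,-0.7,0,0],[0,0,0.01,-0.03,-0.75,0,0],[0,0,0,-0.03,-0.75,0,0]],
  ],
)

```text
time: 5.42
position: [552.4, 219.2, 110.5]
eef_rot: [[0.985, 0.173, 0.001], [0.173, -0.985, 0.0], [0.001, 0.0, -1.0]]
ft_force: [0.4, -0.8, -0.8]
finger_gap: 0.448
grasp_force: 40.0
```

Request:
play_rows(
  motion=[
    [[0,0,0,0,-0.75,0,0],[0,0,0,0,-0.75,0,0],[0,0,0,0,-0.6,0,0],[0,0,0,0,0,0,0],[0,0,0,0,0,0,0]],
  ],
)

```text
time: 6.05
position: [552.6, 53.0, 110.3]
eef_rot: [[0.985, 0.171, 0.0], [0.171, -0.985, 0.0], [0.0, -0.0, -1.0]]
ft_force: [0.3, 0.1, -0.6]
finger_gap: 0.454
grasp_force: 40.0
```

Request:
play_rows(
  motion=[
    [[0,0,0,0,-0.2,0,0],[0,0,0,0,0,-0.54,0],[0,0,0,0,0,0,0],[0,0,0,0,0,0,0]],
  ],
)

```text
time: 6.55
position: [552.9, 37.1, 67.6]
eef_rot: [[0.985, 0.173, 0.0], [0.173, -0.985, -0.0], [0.0, 0.0, -1.0]]
ft_force: [0.9, 0.3, -0.9]
finger_gap: 0.446
grasp_force: 40.0
```

Run:
```python
from h import *
o=get_obs();print(o['position'],o['grasp_force'])
a=snap('top','t2')['img'][:,:,::-1];b=snap('side','s2')['img'][:,:,::-1]
cv2.imwrite('pics/c6.png',np.hstack([cv2.resize(a[145:235,230:280],(300,540),interpolation=cv2.INTER_CUBIC),cv2.resize(b[175:235,205:255],(450,540),interpolation=cv2.INTER_CUBIC)]))
```

```text
[552.86208236  37.136788    67.61881707] 39.99724351800978
```

View pics/c6.png

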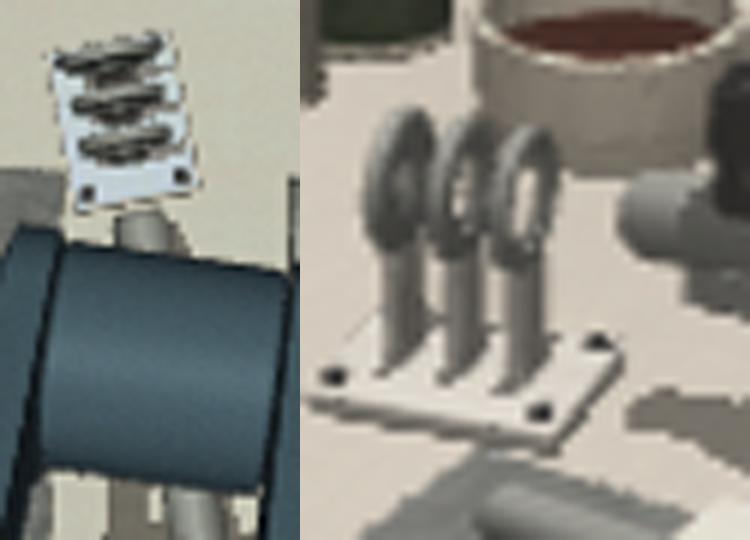

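Request:
play_rows(
  motion=[
    [[0,0,0,0.25,0.044,0,0],[0,0,0,0.15,0.026,0,0],[0,0,0,0.1,0.017,0,0],[0,0,0,0,0,0,0]],
  ],
)

```text
time: 7.15
position: [593.0, 43.8, 67.1]
eef_rot: [[0.985, 0.172, 0.0], [0.172, -0.985, -0.0], [0.0, 0.0, -1.0]]
ft_force: [-0.6, 0.7, -1.4]
finger_gap: 0.451
grasp_force: 40.0
```

Request:
play_rows(
  motion=[
    [[0,0,0,0.08,0.014,0,0],[0,0,0,0.04,0.007,0,0],[0,0,0,0,0,0,0]],
  ],
)

```text
time: 7.52
position: [602.3, 45.4, 66.9]
eef_rot: [[0.985, 0.172, -0.0], [0.172, -0.985, -0.0], [-0.0, 0.0, -1.0]]
ft_force: [0.9, -0.1, -1.4]
finger_gap: 0.452
grasp_force: 40.0
```

Request:
play_rows(
  motion=[
    [[0,0,0,0.05,0.009,0,0],[0,0,0,0.03,0.005,0,0],[0,0,0,0,0,0,0]],
  ],
)

```text
time: 7.9
position: [608.8, 46.6, 67.0]
eef_rot: [[0.985, 0.172, 0.0], [0.172, -0.985, -0.0], [0.0, 0.0, -1.0]]
ft_force: [0.0, 0.3, -0.9]
finger_gap: 0.451
grasp_force: 40.0
```

Request:
play_rows(
  motion=[
    [[0,0,0,0.025,0.0045,0,0],[0,0,0,0.025,0.0045,0,0],[0,0,0,0,0,0,0]],
  ],
)

```text
time: 8.28
position: [611.7, 47.1, 66.4]
eef_rot: [[0.985, 0.172, -0.002], [0.172, -0.985, -0.0], [-0.002, -0.0, -1.0]]
ft_force: [-4.3, -1.8, -1.0]
finger_gap: 0.45
grasp_force: 40.0
```

Request:
play_rows(
  motion=[
    [[0,0,0,0.025,0.0045,0,0],[0,0,0,0,0,0,0],[0,0,0,0,0,0,0],[0,0,0,0,0,0,0]],
  ],
)

```text
time: 8.78
position: [611.9, 47.2, 65.9]
eef_rot: [[0.985, 0.172, -0.006], [0.172, -0.985, -0.0], [-0.006, -0.001, -1.0]]
ft_force: [-10.7, -3.6, 2.1]
finger_gap: 0.453
grasp_force: 40.0
```

Request:
play_rows(
  motion=[
    [[0,0,0,-0.35,-0.062,0.005,0],[0,0,0,-0.4,-0.07,0,0],[0,0,0,-0.1,-0.2,0.5,0],[0,0,-0.014,0,-0.7,0,0],[0,0,-0.014,0,-0.7,0,0]],
  ],
)

```text
time: 9.4
position: [547.8, -92.1, 108.8]
eef_rot: [[1.0, -0.005, 0.004], [-0.005, -1.0, -0.001], [0.004, 0.001, -1.0]]
ft_force: [0.9, -0.1, -0.7]
finger_gap: 0.449
grasp_force: 40.0
```

```bash
cat >> h.py <<'E'
def tray(c):
    # tray outline: sample edge corners by gray-blue mask
    im=c['img'].astype(int); r,b=im[:,:,0],im[:,:,2]; m=((r-b)<12)&(im.sum(2)>330)&(im.sum(2)<640)
    m[:160]=0;m[262:]=0;m[:,:262]=0;m[:,372:]=0
    m=cv2.morphologyEx(m.astype(np.uint8),cv2.MORPH_OPEN,np.ones((5,5)))
    n,l,s,ce=cv2.connectedComponentsWithStats(m); i=1+np.argmax(s[1:,4]); 
    p=np.argwhere(l==i)[:,::-1].astype(np.float32); q=cv2.minAreaRect(p)
    return q, ray(c,q[0],6).round(1)
E
python3 - <<'E'
from h import *
print(tray({'img':cv2.imread('pics/top0.png')[:,:,::-1],**{k:v for k,v in capture('top').items() if k!='img'}}))
c=capture('top'); print(tray(c)); print(get_obs()['position'],get_obs()['ft_force'],get_obs()['grasp_force'])
E
```

```text
(((315.8918151855469, 210.75363159179688), (73.3259506225586, 76.6241226196289), 88.09085083007812), array([ 546.9, -149.5,    6. ]))
(((331.5, 184.0), (20.0, 43.0), 90.0), array([ 633.4, -202.2,    6. ]))
[547.89495088 -96.10273212 108.53477791] [-0.17206156  0.92615804 -1.2116823 ] 39.99713343568146
```

Run:
```python
from h import *
a=cv2.imread('pics/top0.png')[:,:,::-1].astype(int); c=capture('top'); d=np.abs(c['img'].astype(int)-a).sum(2)
print(d[168:255,345:368].mean(), d[170:250,345:368].max(1)[::6], d[168:182,272:300].mean(), d[240:256,330:360].mean())
```

```text
68.12493753123438 [ 36  38  37  37  41 387 394 377 213 223 212 215 223 216] 30.75 186.05625
```

Request:
play_rows(
  motion=[
    [[0,0,0,0,-0.08,-0.35,0],[0,0,0,0,0,-0.35,0],[0,0,0,0,0,-0.3,0],[0,0,0,0,0,0,0]],
  ],
)

```text
time: 10.05
position: [545.1, -95.5, 25.5]
eef_rot: [[1.0, -0.002, -0.004], [-0.002, -1.0, 0.002], [-0.004, -0.002, -1.0]]
ft_force: [-0.7, 0.6, -1.2]
finger_gap: 0.449
grasp_force: 40.0
```

Request:
play_rows(
  motion=[
    [[0,0,0,0.02,-0.1,-0.06,0],[0,0,0,0,0,-0.05,0],[0,0,0,0,0,0,0],[0,0,0,0,0,0,0]],
  ],
)

```text
time: 10.55
position: [548.4, -105.4, 18.9]
eef_rot: [[1.0, -0.004, 0.001], [-0.004, -1.0, -0.0], [0.001, 0.0, -1.0]]
ft_force: [-0.3, 0.6, -1.2]
finger_gap: 0.45
grasp_force: 40.0
```

Lower the last bit, release, rise.

Request:
play_rows(
  motion=[
    [[0,0,0,0,0,-0.035,0],[0,0,0,0,0,0,0],[0,0,0,0,0,0,0.7],[0,0,0,0,0,0,0.7],[0,0,0,0,0,0,0.7]],
  ],
)

```text
time: 11.18
position: [548.3, -105.4, 15.8]
eef_rot: [[1.0, -0.003, 0.0], [-0.003, -1.0, -0.0], [0.0, 0.0, -1.0]]
ft_force: [-0.1, 0.8, -0.2]
finger_gap: 0.701
grasp_force: 0.0
```

Request:
play_rows(
  motion=[
    [[0,0,0,0,0,0.6,0.7],[0,0,0,0,0,0.6,0.7],[0,0,0,0,0.7,0,1],[0,0,0,0,0.75,0,1],[0,0,0,0,0.75,0,1]],
  ],
)

```text
time: 11.8
position: [548.2, 72.1, 112.2]
eef_rot: [[1.0, -0.004, 0.001], [-0.004, -1.0, -0.0], [0.001, 0.0, -1.0]]
ft_force: [1.2, 0.1, -0.2]
finger_gap: 0.995
grasp_force: 0.0
```

Request:
play_rows(
  motion=[
    [[0,0,-0.0125,0.05,0.75,0,1],[0,0,-0.0125,0.04,0.75,0,1],[0,0,0,0,0.7,0,1],[0,0,0,0,0,0,1],[0,0,0,0,0,0,1]],
  ],
)

```text
time: 12.42
position: [555.1, 246.4, 111.5]
eef_rot: [[0.987, -0.159, -0.0], [-0.159, -0.987, -0.001], [-0.0, 0.001, -1.0]]
ft_force: [1.0, 0.1, -0.3]
finger_gap: 1.0
grasp_force: 0.0
```

Request:
play_rows(
  motion=[
    [[0,0,0,0.008,0.086,0,0.75],[0,0,0,0,0,-0.4,0.75],[0,0,0,0,0,-0.4,0.75],[0,0,0,0,0,-0.416,0.75],[0,0,0,0,0,0,0.75]],
  ],
)

```text
time: 13.05
position: [555.6, 252.3, 13.0]
eef_rot: [[0.987, -0.162, -0.002], [-0.162, -0.987, -0.001], [-0.002, 0.001, -1.0]]
ft_force: [-0.1, -1.2, -0.5]
finger_gap: 0.75
grasp_force: 0.0
```

Request:
play_rows(
  motion=[
    [[0,0,0,0,0,0,0],[0,0,0,0,0,0,0],[0,0,0,0,0,0,0],[0,0,0,0,0,0,0],[0,0,0,0,0,0,0]],
  ],
)

```text
time: 13.68
position: [556.4, 253.5, 15.3]
eef_rot: [[0.987, -0.16, 0.001], [-0.16, -0.987, -0.0], [0.001, -0.0, -1.0]]
ft_force: [-1.6, -1.4, 6.6]
finger_gap: 0.455
grasp_force: 40.0
```

Request:
play_rows(
  motion=[
    [[0,0,0,0,0,0.6,0],[0,0,0.0133,0,-0.3,0.6,0],[0,0,0.02,-0.02,-0.75,0,0],[0,0,0.02,-0.02,-0.75,0,0],[0,0,0,0,-0.75,0,0]],
  ],
)

```text
time: 14.3
position: [552.3, 48.2, 110.5]
eef_rot: [[0.984, 0.176, 0.0], [0.176, -0.984, 0.0], [0.0, -0.0, -1.0]]
ft_force: [0.8, -0.7, -1.8]
finger_gap: 0.45
grasp_force: 40.0
```

Request:
play_rows(
  motion=[
    [[0,0,0,0,-0.15,0,0],[0,0,0,0,0,0,0],[0,0,0,0,0,0,0]],
  ],
)

```text
time: 14.68
position: [552.6, 39.0, 110.3]
eef_rot: [[0.985, 0.175, -0.0], [0.175, -0.985, 0.001], [-0.0, -0.001, -1.0]]
ft_force: [-0.7, -0.3, -1.2]
finger_gap: 0.448
grasp_force: 40.0
```

Down to 68, then look from the side.

Request:
play_rows(
  motion=[
    [[0,0,0,0,-0.024,-0.3,0],[0,0,0,0,0,-0.23,0],[0,0,0,0,0,0,0],[0,0,0,0,0,0,0]],
  ],
)

```text
time: 15.18
position: [553.0, 36.1, 68.3]
eef_rot: [[0.985, 0.174, 0.0], [0.174, -0.985, 0.0], [0.0, 0.0, -1.0]]
ft_force: [-0.5, -0.9, -0.9]
finger_gap: 0.448
grasp_force: 40.0
```

Run:
```python
from h import *
o=get_obs();print(o['position'],o['grasp_force'])
b0=cv2.imread('pics/s2.png');b=snap('side','s3')['img'][:,:,::-1]
f=lambda b:cv2.resize(b[175:235,205:285],(800,300) if 0 else (560,300),interpolation=cv2.INTER_CUBIC)
cv2.imwrite('pics/c7.png',np.vstack([f(b0),f(b)]))
```

```text
[553.02642986  36.10774027  68.2803434 ] 39.97501591220498
```

View pics/c7.png

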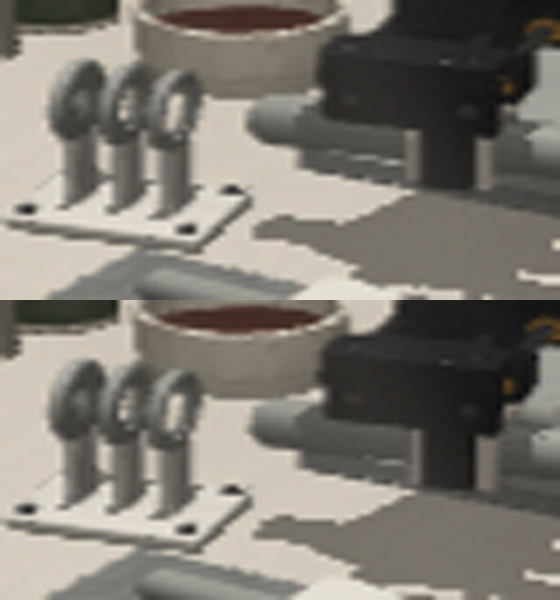

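Request:
play_rows(
  motion=[
    [[0,0,0,0.25,0.056,0.01,0],[0,0,0,0.15,0.026,0,0],[0,0,0,0.15,0.026,0,0],[0,0,0,0.05,0.009,0,0],[0,0,0,0,0,0,0]],
  ],
)

```text
time: 15.85
position: [600.7, 45.0, 68.7]
eef_rot: [[0.985, 0.174, -0.0], [0.174, -0.985, 0.0], [-0.0, -0.0, -1.0]]
ft_force: [0.7, -0.6, -1.2]
finger_gap: 0.452
grasp_force: 40.0
```

Request:
play_rows(
  motion=[
    [[0,0,0,0.04,0.007,0,0],[0,0,0,0.03,0.005,0,0],[0,0,0,0.03,0.005,0,0],[0,0,0,0,0,0,0]],
  ],
)

```text
time: 16.35
position: [608.9, 46.4, 68.9]
eef_rot: [[0.985, 0.174, 0.0], [0.174, -0.985, -0.0], [0.0, 0.0, -1.0]]
ft_force: [0.3, -0.0, -1.4]
finger_gap: 0.448
grasp_force: 40.0
```

Request:
play_rows(
  motion=[
    [[0,0,0,0.03,0.005,0,0],[0,0,0,0.03,0.005,0,0],[0,0,0,0,0,0,0]],
  ],
)

```text
time: 16.73
position: [612.4, 46.8, 68.3]
eef_rot: [[0.985, 0.173, -0.003], [0.173, -0.985, -0.0], [-0.003, -0.0, -1.0]]
ft_force: [-5.6, -2.4, -0.3]
finger_gap: 0.447
grasp_force: 40.0
```

Request:
play_rows(
  motion=[
    [[0,0,0,0.025,0.004,0,0],[0,0,0,0,0,0,0],[0,0,0,0,0,0,0],[0,0,0,0,0,0,0]],
  ],
)

```text
time: 17.23
position: [612.6, 46.9, 67.8]
eef_rot: [[0.985, 0.173, -0.007], [0.173, -0.985, -0.001], [-0.007, -0.001, -1.0]]
ft_force: [-11.0, -3.5, 2.6]
finger_gap: 0.452
grasp_force: 40.0
```

Request:
play_rows(
  motion=[
    [[0,0,0,-0.35,-0.062,0.005,0],[0,0,0,-0.4,-0.07,0,0],[0,0,0,-0.1,0,0.55,0],[0,0,-0.014,0,0,0,0],[0,0,-0.014,0,0,0,0]],
  ],
)

```text
time: 17.85
position: [548.3, 36.9, 114.3]
eef_rot: [[1.0, -0.005, 0.002], [-0.005, -1.0, -0.0], [0.002, 0.0, -1.0]]
ft_force: [-0.8, -1.1, -1.5]
finger_gap: 0.454
grasp_force: 40.0
```

Run:
```python
from h import *
a=snap('top','t4')['img'][:,:,::-1]; print(get_obs()['position'])
d=np.abs(a.astype(int)-cv2.imread('pics/top0.png')).sum(2); print(d[168:182,340:362].mean(),d[240:256,340:362].mean())
cv2.imwrite('pics/c8.png',cv2.resize(a[140:270,230:420],(760,520),interpolation=cv2.INTER_CUBIC))
```

```text
[548.05266003  36.88210343 113.92026163]
22.711038961038962 22.931818181818183
```

View pics/c8.png

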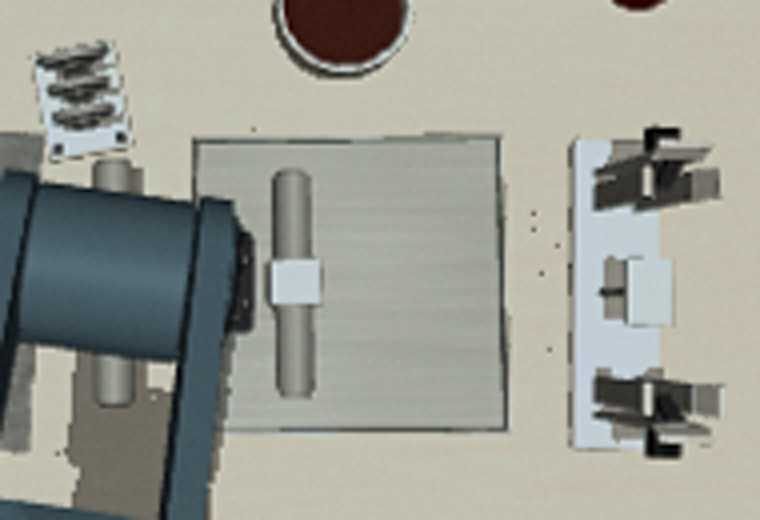

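Request:
play_rows(
  motion=[
    [[0,0,0,0,-0.75,0,0],[0,0,0,0,-0.75,0,0],[0,0,0,0,-0.75,0,0],[0,0,0,0,-0.69,0,0],[0,0,0,0,0,0,0]],
  ],
)

```text
time: 18.52
position: [547.8, -202.5, 113.6]
eef_rot: [[1.0, -0.005, 0.001], [-0.005, -1.0, -0.001], [0.001, 0.001, -1.0]]
ft_force: [-1.2, 1.0, -1.0]
finger_gap: 0.447
grasp_force: 40.0
```

Request:
play_rows(
  motion=[
    [[0,0,0,0,0,-0.4,0],[0,0,0,0,0,-0.4,0],[0,0,0,0,0,-0.3,0],[0,0,0,0,0,0,0],[0,0,0,0,0,0,0]],
  ],
)

```text
time: 19.15
position: [548.3, -197.9, 26.1]
eef_rot: [[1.0, -0.0, 0.001], [-0.0, -1.0, -0.0], [0.001, 0.0, -1.0]]
ft_force: [0.5, -0.7, -1.0]
finger_gap: 0.452
grasp_force: 40.0
```

Request:
play_rows(
  motion=[
    [[0,0,0,0,0,-0.06,0],[0,0,0,0,0,-0.058,0],[0,0,0,0,0,0,0],[0,0,0,0,0,0,0.7],[0,0,0,0,0,0,0.7]],
  ],
)

```text
time: 19.77
position: [547.5, -198.3, 15.8]
eef_rot: [[1.0, -0.002, -0.0], [-0.002, -1.0, 0.0], [-0.0, -0.0, -1.0]]
ft_force: [0.4, -0.1, 0.2]
finger_gap: 0.655
grasp_force: 0.0
```

Request:
play_rows(
  motion=[
    [[0,0,0,0,0,0,0.7],[0,0,0,0,0,0.6,0.7],[0,0,0,0,0,0.6,0.7],[0,0,0,0,0.75,0,0.75],[0,0,0,0,0.75,0,0.75]],
  ],
)

```text
time: 20.4
position: [548.0, -77.8, 112.8]
eef_rot: [[1.0, -0.004, 0.002], [-0.004, -1.0, -0.001], [0.002, 0.001, -1.0]]
ft_force: [1.2, 0.9, 0.2]
finger_gap: 0.75
grasp_force: 0.0
```

Request:
play_rows(
  motion=[
    [[0,0,-0.011,-0.05,0.75,0,0.75],[0,0,0,-0.04,0.75,0,0.75],[0,0,0,0,0.75,0,0.75],[0,0,0,0,0.75,0,0.75],[0,0,0,0,0,0,0.75]],
  ],
)

```text
time: 21.02
position: [539.6, 165.6, 111.8]
eef_rot: [[0.998, -0.065, -0.0], [-0.065, -0.998, 0.001], [-0.0, -0.001, -1.0]]
ft_force: [0.5, -0.0, -0.2]
finger_gap: 0.75
grasp_force: 0.0
```

Request:
play_rows(
  motion=[
    [[0,0,0,0,0,0,0.75]],
  ],
)

```text
time: 21.15
position: [540.2, 161.6, 111.6]
eef_rot: [[0.998, -0.07, -0.0], [-0.07, -0.998, -0.0], [-0.0, 0.0, -1.0]]
ft_force: [0.0, 0.3, 0.5]
finger_gap: 0.748
grasp_force: 0.0
```

Request:
play_rows(
  motion=[
    [[0,0,0,0.006,0.052,0,0.75],[0,0,0,0,0,-0.4,0.75],[0,0,0,0,0,-0.4,0.75],[0,0,0,0,0,-0.415,0.75],[0,0,0,0,0,0,0.75]],
  ],
)

```text
time: 21.78
position: [540.2, 164.4, 13.0]
eef_rot: [[0.997, -0.073, -0.003], [-0.073, -0.997, -0.0], [-0.003, 0.0, -1.0]]
ft_force: [-0.8, 0.2, -0.5]
finger_gap: 0.75
grasp_force: 0.0
```

Request:
play_rows(
  motion=[
    [[0,0,0,0,0,0,0],[0,0,0,0,0,0,0],[0,0,0,0,0,0,0],[0,0,0,0,0,0,0],[0,0,0,0,0,0,0]],
  ],
  grip_force=60,
)

```text
time: 22.4
position: [541.4, 165.8, 15.5]
eef_rot: [[0.998, -0.07, 0.001], [-0.07, -0.998, -0.0], [0.001, 0.0, -1.0]]
ft_force: [-1.5, -1.5, 5.6]
finger_gap: 0.449
grasp_force: 60.0
```

Request:
play_rows(
  motion=[
    [[0,0,0,0,0,0.6,0],[0,0,0.0139,0,-0.3,0.4,0],[0,0,0.0125,0.07,-0.7,0,0],[0,0,0.0125,0.07,-0.6,0,0],[0,0,0,0,0,0,0]],
  ],
)

```text
time: 23.02
position: [552.4, 35.1, 94.7]
eef_rot: [[0.986, 0.169, 0.0], [0.169, -0.986, -0.0], [0.0, 0.0, -1.0]]
ft_force: [-0.3, 0.6, -1.9]
finger_gap: 0.448
grasp_force: 60.0
```

Request:
play_rows(
  motion=[
    [[0,0,0,0,0,-0.2,0],[0,0,0,0,0,-0.13,0],[0,0,0,0,0,0,0],[0,0,0,0,0,0,0]],
  ],
)

```text
time: 23.52
position: [551.9, 38.6, 67.9]
eef_rot: [[0.985, 0.174, -0.0], [0.174, -0.985, 0.0], [-0.0, -0.0, -1.0]]
ft_force: [0.5, -0.5, -1.7]
finger_gap: 0.446
grasp_force: 60.0
```

Request:
play_rows(
  motion=[
    [[0,0,0,0.25,0.017,0.01,0],[0,0,0,0.15,0.026,0,0],[0,0,0,0.15,0.026,0,0],[0,0,0,0.1,0.018,0,0],[0,0,0,0,0,0,0]],
  ],
)

```text
time: 24.15
position: [604.4, 44.9, 68.9]
eef_rot: [[0.985, 0.173, 0.0], [0.173, -0.985, -0.0], [0.0, 0.0, -1.0]]
ft_force: [-0.3, -0.0, -2.0]
finger_gap: 0.447
grasp_force: 60.0
```

Request:
play_rows(
  motion=[
    [[0,0,0,0.08,0.014,0,0],[0,0,0,0.06,0.0105,0,0],[0,0,0,0.04,0.007,0,0],[0,0,0,0,0,0,0]],
  ],
)

```text
time: 24.65
position: [618.7, 47.4, 69.0]
eef_rot: [[0.985, 0.173, 0.0], [0.173, -0.985, -0.0], [0.0, 0.0, -1.0]]
ft_force: [-0.6, -0.1, -1.4]
finger_gap: 0.447
grasp_force: 60.0
```

Past the middle ring, so this one is thin. On to the smallest.

Request:
play_rows(
  motion=[
    [[0,0,0,0.05,0.009,0,0],[0,0,0,0.04,0.007,0,0],[0,0,0,0.03,0.005,0,0],[0,0,0,0,0,0,0]],
  ],
)

```text
time: 25.15
position: [628.2, 49.0, 69.0]
eef_rot: [[0.985, 0.173, 0.0], [0.173, -0.985, 0.0], [0.0, 0.0, -1.0]]
ft_force: [-1.2, 0.2, -1.5]
finger_gap: 0.449
grasp_force: 60.0
```

Request:
play_rows(
  motion=[
    [[0,0,0,0.03,0.005,0,0],[0,0,0,0.03,0.005,0,0],[0,0,0,0,0,0,0]],
  ],
)

```text
time: 25.52
position: [632.9, 50.0, 68.9]
eef_rot: [[0.985, 0.173, -0.0], [0.173, -0.985, 0.0], [-0.0, -0.0, -1.0]]
ft_force: [-0.4, 0.8, -1.1]
finger_gap: 0.451
grasp_force: 60.0
```

Request:
play_rows(
  motion=[
    [[0,0,0,0.025,0.0045,0,0],[0,0,0,0.02,0.0035,0,0],[0,0,0,0,0,0,0],[0,0,0,0,0,0,0],[0,0,0,0,0,0,0]],
  ],
)

```text
time: 26.15
position: [634.3, 50.7, 68.2]
eef_rot: [[0.985, 0.173, -0.005], [0.173, -0.985, 0.0], [-0.005, -0.001, -1.0]]
ft_force: [-9.2, 0.3, 1.1]
finger_gap: 0.446
grasp_force: 60.0
```

Request:
play_rows(
  motion=[
    [[0,0,0,-0.35,-0.062,0.003,0],[0,0,0,-0.45,-0.08,0,0],[0,0,0,-0.4,-0.06,0.3,0],[0,0,-0.011,0,-0.4,0.6,0],[0,0,-0.011,0,-0.6,0.4,0]],
  ],
)

```text
time: 26.78
position: [541.2, -45.9, 175.8]
eef_rot: [[0.999, 0.035, 0.003], [0.035, -0.999, -0.001], [0.003, 0.001, -1.0]]
ft_force: [0.9, 0.1, -0.7]
finger_gap: 0.449
grasp_force: 60.0
```

Request:
play_rows(
  motion=[
    [[0,0,-0.011,0,-0.75,0,0],[0,0,0,0,-0.75,0,0],[0,0,0,0,-0.75,0,0],[0,0,0,0,0,0,0],[0,0,0,0,0,0,0]],
  ],
)

```text
time: 27.4
position: [540.3, -225.7, 173.1]
eef_rot: [[0.999, -0.035, -0.0], [-0.035, -0.999, 0.0], [-0.0, -0.0, -1.0]]
ft_force: [-0.1, -0.3, -1.6]
finger_gap: 0.448
grasp_force: 60.0
```

Request:
play_rows(
  motion=[
    [[0,0,0,-0.018,-0.6,0,0],[0,0,0,0,-0.6,0,0],[0,0,0,0,-0.56,0,0],[0,0,0,0,0,0,0],[0,0,0,0,0,0,0]],
  ],
)

```text
time: 28.02
position: [539.4, -364.5, 172.9]
eef_rot: [[0.999, -0.032, -0.001], [-0.032, -0.999, 0.001], [-0.001, -0.001, -1.0]]
ft_force: [0.3, 0.7, -2.2]
finger_gap: 0.45
grasp_force: 60.0
```

Run:
```python
from h import *
o=get_obs();print(o['position'],o['grasp_force'])
a=snap('top','t5')['img'][:,:,::-1];b=snap('side','s5')['img'][:,:,::-1]
cv2.imwrite('pics/c9.png',np.hstack([cv2.resize(a[160:270,355:435],(390,540),interpolation=cv2.INTER_CUBIC),cv2.resize(b[110:200,280:348],(408,540),interpolation=cv2.INTER_CUBIC)]))
```

```text
[ 539.35673366 -364.53495871  172.87093377] 59.99985599890351
```

View pics/c9.png

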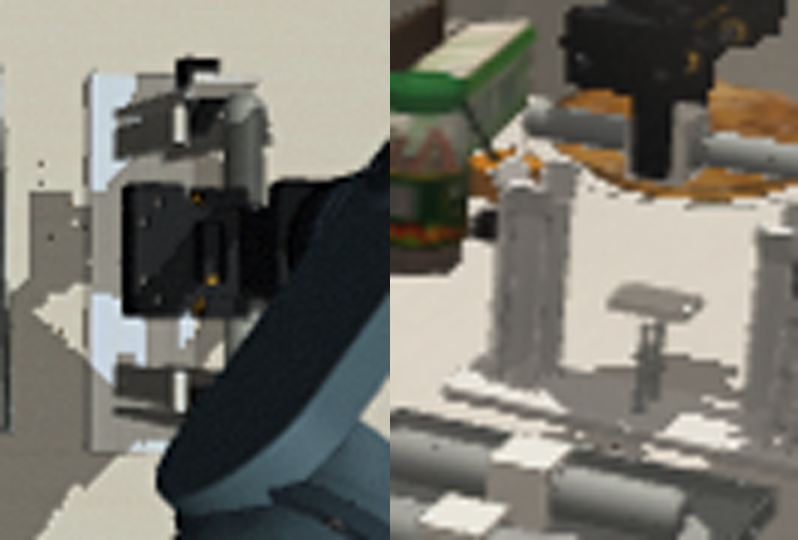

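Request:
play_rows(
  motion=[
    [[0,0,0,0,-0.019,-0.15,0],[0,0,0,0,0,-0.15,0],[0,0,0,0,0,0,0],[0,0,0,0,0,0,0]],
  ],
)

```text
time: 28.62
position: [539.0, -367.9, 149.0]
eef_rot: [[0.999, -0.034, -0.0], [-0.034, -0.999, 0.0], [-0.0, -0.0, -1.0]]
ft_force: [0.4, 0.7, -1.4]
finger_gap: 0.446
grasp_force: 60.0
```

Request:
play_rows(
  motion=[
    [[0,0,0,0,0,-0.06,0],[0,0,0,0,0,-0.06,0],[0,0,0,0,0,0,0]],
  ],
)

```text
time: 29.0
position: [538.7, -367.8, 139.0]
eef_rot: [[0.999, -0.034, -0.001], [-0.034, -0.999, 0.001], [-0.001, -0.001, -1.0]]
ft_force: [-0.4, 0.7, -0.8]
finger_gap: 0.449
grasp_force: 60.0
```

Request:
play_rows(
  motion=[
    [[0,0,0,0,0,-0.06,0],[0,0,0,0,0,-0.06,0],[0,0,0,0,0,0,0]],
  ],
)

```text
time: 29.38
position: [539.0, -368.2, 129.8]
eef_rot: [[0.999, -0.034, -0.0], [-0.034, -0.999, -0.0], [-0.0, 0.0, -1.0]]
ft_force: [-0.0, -1.9, -1.1]
finger_gap: 0.447
grasp_force: 60.0
```

Request:
play_rows(
  motion=[
    [[0,0,0,0,0,-0.06,0],[0,0,0,0,0,-0.06,0],[0,0,0,0,0,0,0]],
  ],
)

```text
time: 29.75
position: [539.4, -368.5, 120.9]
eef_rot: [[0.999, -0.034, 0.001], [-0.034, -0.999, -0.001], [0.001, 0.001, -1.0]]
ft_force: [0.2, -1.7, 2.0]
finger_gap: 0.447
grasp_force: 60.0
```

Request:
play_rows(
  motion=[
    [[0,0,0,0,-0.015,-0.06,0],[0,0,0,0,0,-0.08,0],[0,0,0,0,0,-0.08,0],[0,0,0,0,0,0,0]],
  ],
)

```text
time: 30.25
position: [539.0, -368.0, 102.2]
eef_rot: [[0.999, -0.033, -0.001], [-0.033, -0.999, 0.002], [-0.001, -0.002, -1.0]]
ft_force: [1.3, 4.3, 0.3]
finger_gap: 0.446
grasp_force: 60.0
```

Request:
play_rows(
  motion=[
    [[0,0,0,0,0,-0.08,0],[0,0,0,0,0,-0.08,0],[0,0,0,0,0,0,0]],
  ],
)

```text
time: 30.62
position: [539.1, -368.3, 89.0]
eef_rot: [[0.999, -0.034, -0.0], [-0.034, -0.999, 0.002], [-0.0, -0.002, -1.0]]
ft_force: [2.0, 4.0, -2.3]
finger_gap: 0.446
grasp_force: 60.0
```

Run:
```python
from h import *
o=get_obs();print(o['position'],o['ft_force'],o['wrist_torque'])
a=snap('top','t6')['img'][:,:,::-1];b=snap('side','s6')['img'][:,:,::-1]
cv2.imwrite('pics/c10.png',np.hstack([cv2.resize(a[160:270,365:425],(300,550),interpolation=cv2.INTER_CUBIC),cv2.resize(b[125:190,285:365],(500,550),interpolation=cv2.INTER_CUBIC)]))
```

```text
[ 539.06560516 -368.28536218   89.03001417] [ 1.99305262  3.99482214 -2.27412395] [ 0.52866713 -0.47810548 -0.3225338 ]
```

View pics/c10.png

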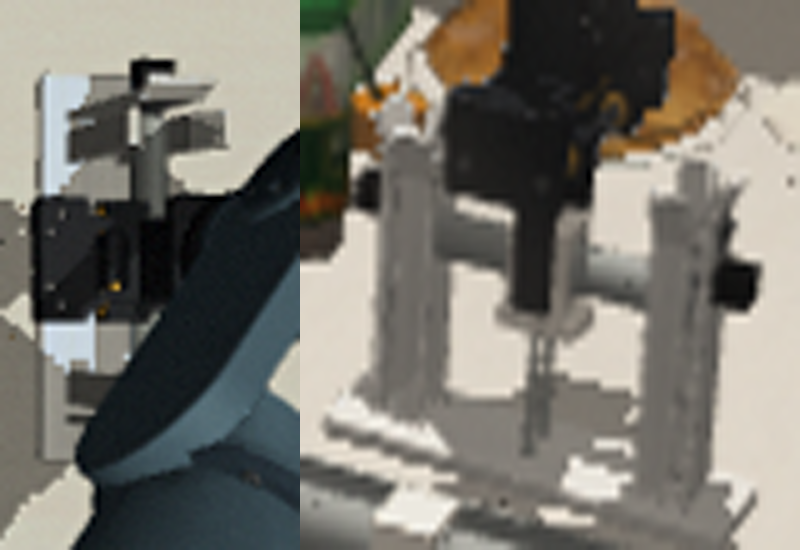

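Run:
```python
from h import *
c=capture('side')
for uv in [(335.7,156.7),(313.3,153.5)]:
    p=ray(c,uv,0);q=ray(c,uv,200); s=(-368-p[1])/(q[1]-p[1]); print((p+s*(q-p)).round(1))
o=get_obs();print(o['ft_force'])
```

```text
[ 496.8 -368.    97.8]
[ 581.5 -368.    94.8]
[ 3.96949194  4.61226966 -2.93711914]
```

Request:
play_rows(
  motion=[
    [[0,0,0,0,0,-0.03,0],[0,0,0,0,0,0,0]],
  ],
)

```text
time: 31.02
position: [539.1, -368.3, 87.5]
eef_rot: [[0.999, -0.034, -0.0], [-0.034, -0.999, 0.002], [-0.0, -0.002, -1.0]]
ft_force: [1.6, 5.7, 2.2]
finger_gap: 0.447
grasp_force: 60.0
```

Request:
play_rows(
  motion=[
    [[0,0,0,0,0,-0.06,0],[0,0,0,0,0,-0.05,0],[0,0,0,0,0,0,0],[0,0,0,0,0,0,0]],
  ],
)

```text
time: 31.52
position: [539.0, -368.4, 79.1]
eef_rot: [[0.999, -0.034, -0.0], [-0.034, -0.999, 0.002], [-0.0, -0.002, -1.0]]
ft_force: [-0.3, 6.3, 4.9]
finger_gap: 0.449
grasp_force: 60.0
```

Request:
play_rows(
  motion=[
    [[0,0,0,0,0,-0.05,0],[0,0,0,0,0,0,0],[0,0,0,0,0,0,0],[0,0,0,0,0,0,0]],
  ],
)

```text
time: 32.02
position: [539.0, -368.4, 75.2]
eef_rot: [[0.999, -0.034, -0.0], [-0.034, -0.999, 0.002], [-0.0, -0.002, -1.0]]
ft_force: [0.1, 6.8, 5.6]
finger_gap: 0.449
grasp_force: 60.0
```

Run:
```python
from h import *
b=snap('side','s7')['img'][:,:,::-1]; o=get_obs();print(o['position'],o['ft_force'])
a=cv2.imread('pics/s6.png'); f=lambda b:cv2.resize(b[125:190,285:365],(400,400),interpolation=cv2.INTER_CUBIC)
cv2.imwrite('pics/c11.png',np.hstack([f(a),f(b)]))
```

```text
[ 539.04757799 -368.37666939   75.17721933] [-0.40756285  7.21559847  5.73301214]
```

View pics/c11.png

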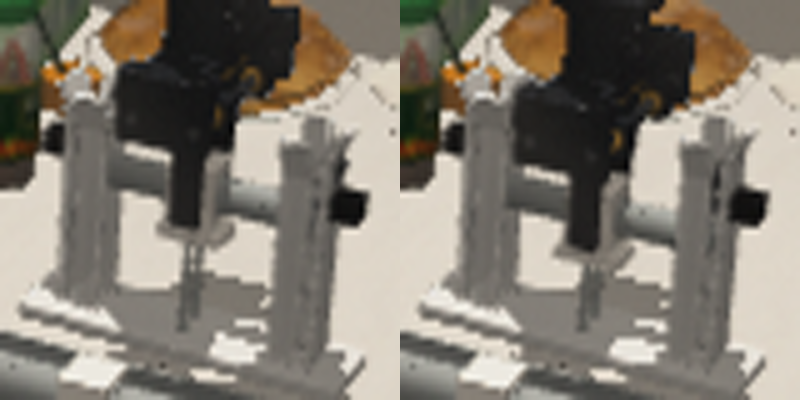

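Request:
play_rows(
  motion=[
    [[0,0,0,0,0.01,0,0],[0,0,0,0,0,0,0.65],[0,0,0,0,0,0,0.65],[0,0,0,0,0,0,0.65],[0,0,0,0,0,0,0.65]],
  ],
)

```text
time: 32.7
position: [538.9, -368.6, 74.7]
eef_rot: [[0.999, -0.034, -0.0], [-0.034, -0.999, -0.0], [-0.0, 0.0, -1.0]]
ft_force: [-0.3, -0.1, 0.4]
finger_gap: 0.65
grasp_force: 0.0
```

Request:
play_rows(
  motion=[
    [[0,0,0,0,0,0.4,0.65],[0,0,0,0,0,0.6,0.65],[0,0,0,0,0,0.7,0.65],[0,0,0,-0.3,0.5,0.4,0.65],[0,0,0,-0.6,0,0,0.65]],
  ],
)

```text
time: 33.33
position: [468.6, -327.7, 246.6]
eef_rot: [[1.0, -0.03, 0.005], [-0.03, -1.0, -0.005], [0.005, 0.004, -1.0]]
ft_force: [-0.6, -0.1, -0.1]
finger_gap: 0.654
grasp_force: 0.0
```

Request:
play_rows(
  motion=[
    [[0,0,0,-0.75,0,0,1],[0,0,0,-0.75,0,0,1],[0,0,0,0,0,0,1]],
  ],
)

```text
time: 33.7
position: [344.2, -328.1, 242.7]
eef_rot: [[0.999, -0.037, -0.001], [-0.037, -0.999, 0.0], [-0.001, -0.0, -1.0]]
ft_force: [0.5, -0.6, -0.4]
finger_gap: 0.97
grasp_force: 0.0
```

Run:
```python
from h import *
A=snap('top','t8'); B=snap('side','s8'); o=get_obs();print(o['position'],o['ft_force'])
a=A['img'][:,:,::-1];b=B['img'][:,:,::-1]
cv2.imwrite('pics/c12.png',np.hstack([cv2.resize(a[160:265,270:420],(450,500),interpolation=cv2.INTER_CUBIC),cv2.resize(b[125:190,292:362],(350,500),interpolation=cv2.INTER_CUBIC)]))
```

```text
[ 347.08821468 -328.89979901  243.44559424] [ 0.61203662 -0.68588721  0.3549362 ]
```

View pics/c12.png

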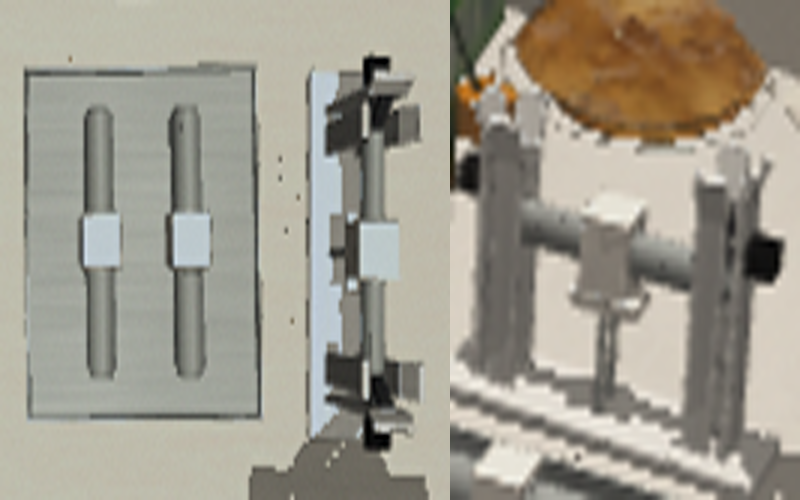

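Run:
```python
from h import *
c=capture('side')
def pl(uv,y=-367.5):
    p=ray(c,uv,0);q=ray(c,uv,200); s=(y-p[1])/(q[1]-p[1]); return (p+s*(q-p)).round(1)
# rod edges measured by intensity profile along columns
g=cv2.cvtColor(c['img'],cv2.COLOR_RGB2GRAY).astype(float); g6=cv2.cvtColor(cv2.imread('pics/s6.png'),cv2.COLOR_BGR2GRAY).astype(float)
for nm,G in(('now',g),('s6(95.5)',g6),('s7(82)',cv2.cvtColor(cv2.imread('pics/s7.png'),cv2.COLOR_BGR2GRAY).astype(float))):
    for u in (309,310,332,333):
        col=G[143:172,u]; d=np.where(col<172)[0]; r=max(np.split(d,np.where(np.diff(d)>1)[0]+1),key=len); v=143+(r[0]+r[-1])/2
        print(nm,u,v,len(r),pl((u,v)))
t=capture('top')
im=t['img'].sum(2)[160:265,375:415]
h=pl; cr=[(270+358/3-.5,160+221/4.76-.5),(270+399/3-.5,160+279/4.76-.5)]
print([ray(t,q,110).round(1) for q in cr])
```

```text
now 309 151.5 16 [ 598.5 -367.5   99.7]
now 310 154.0 7 [ 594.  -367.5   90.8]
now 332 158.5 6 [ 509.5 -367.5   88.7]
now 333 158.5 6 [ 505.8 -367.5   89.4]
s6(95.5) 309 149.0 13 [ 599.2 -367.5  109.3]
s6(95.5) 310 145.5 6 [ 596.3 -367.5  123.3]
s6(95.5) 332 156.5 6 [ 510.2 -367.5   96.3]
s6(95.5) 333 157.0 7 [ 506.4 -367.5   95.1]
s7(82) 309 151.0 17 [ 598.7 -367.5  101.6]
s7(82) 310 147.0 9 [ 595.9 -367.5  117.6]
s7(82) 332 145.5 6 [ 514.1 -367.5  137.1]
s7(82) 333 161.0 5 [ 505.  -367.5   80. ]
[array([ 556.9, -347.1,  110. ]), array([ 520.9, -385.3,  110. ])]
```

```bash
python3 -c "
from h import *
print(hand_in())"
```

```text
the job is handed in; nothing more can be done
None
```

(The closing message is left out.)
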